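Lay out the stacked printing blocks in their holding boards

ROBOT

A 6-joint arm with a two-finger parallel gripper is mounted at the origin on the work surface. World frame = base frame: x ahead of the robot, y to its left, z up, the work surface at z = 0. Lengths are in m, angles in degrees, forces in N, time in s.
With the tool pointing down it reaches from about 0.35 to 0.725 m from the base axis. Payload 4.3 kg.
Tool frame: the origin (TCP) lies between the finger pads; the fingertips stand tips_ahead ahead of it and the grasp point (between the pads) lies 11 mm behind it (tips_ahead is the distance from the TCP to the fingertips, in m); z points along the fingers, y is the direction in which the jaws open and shut (so a half turn about z gives the same grasp; the last joint's range is limited). The gripper opens to 85 mm and grips with 20 to 120 N. Pads are 22 mm wide; open, the fingers measure 114 mm over their backs; the gripper's body (76 mm by 85 mm) begins 54 mm behind the grasp point. The pads swing forward as they close: fully open they stand 13 mm farther back than shut.
Start: joints at [-6.32, 21.618, 4.641, 73.018, 0, 83.68], TCP at [0.575, 0, 0.239] pointing down, gripper open.
Joint ranges: [-156.06, 156.06], [-48.1, 94.91], [-58.44, 69.94], [-101.28, 121.22], [-78.64, 73.56], [-180, 180]. Speed limits (degrees/s): [147.25, 147.25, 180, 180, 180, 180].

INTERFACE

Orientations are given as [roll, pitch, yaw] about the fixed x, y, z axes, in that order (R = Rz(yaw) Ry(pitch) Rx(roll)).
In Python, from rig import get_obs, get_image, sign_off, look_for, outline_of, tips_ahead gives the robot as it stands.
- The arm moves only by the tool drive_tool, never from a script. Its argument "targets" is a list of rows, each a list of 2 entries, a list of its own where there are three numbers: the shift along the world's x, y, z in mm, then the turn, a rotation vector about the world's x, y, z in degrees. A call has exactly 10 rows; each row shifts and turns the pose as measured when the row begins; what a row does not reach is not made up. A row lasts 1/8 s, in which the tool goes at most 62.5 mm and 10.7 degrees, less where a joint would pass 70% of its speed; a pose out of reach is approached as far as the arm can. A call is refused whole if a number of a shift passes 62.5 or a number of a turn 10.7, either way. A call with a gripper value outside its range is refused whole. "gripper" is the closure, from 0 (fully open) to 1 (shut), set as the call begins (left out, the last holds). The fingers move at their own pace and stop on an object; "force" is the grip in N (left out, the last holds). Time passes only in rows, so rows that do not move let the fingers close, or fill a call up. It gives the time, the measured TCP pose, the force and the opening at its end, in the units of the state.
- get_obs(): the state, without advancing time (a new reading comes with each control period).
- get_image(name): name is "scene" or "side" or "wrist"; returns a dict with "pixels" (400x640x3 uint8, red, green, blue), "z_map" (400x640 float32, m along the optical axis (not along the pixel's ray), 0 where there is no reading), "fovy" (degrees; the focal length in pixels is half the picture's height over the tangent of half this angle, whatever the lens; pixels are square), "cx", "cy" (the principal point, pixels), "rvec" (rotation vector, rad) and "tvec" (3), from world to camera coordinates, as OpenCV has them; the wrist camera has in their place "T_tool_cam" (4x4, takes a point from camera to tool coordinates, whose origin is the TCP and whose axes are the flange's). Camera axes: x right, y down, z forward; pixel columns grow to the right and rows downward; lengths in m; the calibration is good to about 2 mm. The wrist camera is an equidistant fisheye: a pixel r from the principal point sees the ray r / f radians off the axis. A picture is of the moment at which its call begins: read the wrist's pose just before it.
- sign_off(): hands the job in, once; it reports no verdict.
Trained networks look in the newest picture that a camera, given by its name, has taken for a name from the list of things; names that differ only in an ending like _2 or _b are one class to them, and where a whole thing is asked for, a point or a joint stands for the part that bears it (a point fixed in the world has none). Each returns a list of dicts, best first, with "conf" (0 to 1); they miss things now and then, are a little off and sometimes report something else, mostly with a low value. They report only what shows in the picture. A call takes as long as a camera call. They do not tell look-alikes from the thing itself.
- look_for(camera, query): "extent" ([left, top, right, bottom] in pixels, round what is visible of it).
- outline_of(camera, query): "pixels" (400x640 bool, what is visible of it) and "extent" ([left, top, right, bottom] in pixels, round what is visible of it).
The state is a dict: "clock": time; "joint_positions": joint angles; "joint_vel": joint speeds; "joint_efforts": joint torques, N m; "eef_pos": TCP position; "eef_rot": TCP orientation; "ft_force": force on the tool from outside, world axes, zero at the start; "wrist_torque": the same for the moment, N m; "opening": opening from 0.0 (shut) to 1.0 (fully open).
Only numpy, scipy, OpenCV 4.12 (cv2) and the standard library are available. Lean on these libraries where they do the work, as an engineer would, in place of code of your own. Each camera call takes 0.05 s, during which the arm holds its last target.

TASK

Take the two piles of copper-faced printing blocks apart and seat each block, copper side up, in the holding board whose recess has its shape and size, so that it lies flat on the recess floor, ready for inking. Set the blocks down rather than dropping them, and leave the amber bottle standing where it is.

Things in the scene. Friction and masses are not known exactly. Their poses are not given: they have to be found in the camera images.
- oblong_block: Loose printing block, 28 mm high: wooden body with a 3 mm engraved copper face on top. Origin: centre of the underside; z up through the copper face. Large oblong, 108 mm along its x by 56 mm along its y, about 0.22 kg. At the start it stands on the table with one of the two small blocks (slim or round) lying on it. 
- square_block: Loose printing block, 28 mm high: wooden body with a 3 mm engraved copper face on top. Origin: centre of the underside; z up through the copper face. Square, 64 by 64 mm, sides along x and y, about 0.16 kg. At the start it stands on the table with one of the two small blocks (slim or round) lying on it. 
- slim_block: Loose printing block, 28 mm high: wooden body with a 3 mm engraved copper face on top. Origin: centre of the underside; z up through the copper face. Small narrow oblong, 66 mm along its x by 32 mm along its y, about 0.08 kg. At the start it lies on top of either the oblong or the square block, its underside 28 mm above the table. 
- round_block: Loose printing block, 28 mm high: wooden body with a 3 mm engraved copper face on top. Origin: centre of the underside; z up through the copper face. Upright disc, 46 mm in diameter, about 0.06 kg. At the start it lies on top of either the oblong or the square block, its underside 28 mm above the table. 
- oblong_board: Plywood holding board, fixed to the table, 10 mm thick, with one recess open at the top, 6 mm deep (recess floor 4 mm above the table). Origin: centre of the board's underside, below the middle of the recess; z up. Board 142 mm along its x by 90 mm along its y, recess 122 by 70 mm: the place of the large oblong block (7 mm of play all round).
- square_board: Plywood holding board, fixed to the table, 10 mm thick, with one recess open at the top, 6 mm deep (recess floor 4 mm above the table). Origin: centre of the board's underside, below the middle of the recess; z up. Board 98 by 98 mm, recess 78 by 78 mm, sides along x and y: the place of the square block (7 mm of play all round).
- slim_board: Plywood holding board, fixed to the table, 10 mm thick, with one recess open at the top, 6 mm deep (recess floor 4 mm above the table). Origin: centre of the board's underside, below the middle of the recess; z up. Board 100 mm along its x by 66 mm along its y, recess 80 by 46 mm: the place of the small narrow block (7 mm of play all round).
- round_board: Plywood holding board, fixed to the table, 10 mm thick, with one recess open at the top, 6 mm deep (recess floor 4 mm above the table). Origin: centre of the board's underside, below the middle of the recess; z up. Square board 80 by 80 mm with a round recess 60 mm in diameter: the place of the round block (7 mm of play all round).
- bottle: Closed amber glass bottle with a black cap, 46 mm in diameter, 95 mm tall, standing upright on the table, 0.25 kg; it is to be left alone. Origin: centre of its underside.
Things that resemble listed ones, but are neither listed nor needed, are in the scene too. Leave any green or purple look-alike of the oblong_block alone.

How it is judged:
By the outcome, as a careful person would: the job done as asked, in the order asked, and still so for the second after the job is handed in, with the robot touching nothing.
It also fails if it takes over 115 s, if anything falls off the work surface, if the arm or the gripper's body presses on something with over 40 N, if the wrist force passes 120 N, or if a joint passes its speed limit or range.

## Working session

There is one attempt and no reset: what is moved stays moved. The work goes in short steps, Python scripts to look and compute and a tool call to move; the robot and the scene stay as the last step left them, time stands still between calls to the robot, and variables do not carry over. Pictures are saved under pics/ and viewed, and the job is handed in when it is done.

Besides the shell and the picture viewer there is one more tool, called as a command line: name --argument value ..., lists and objects as JSON in quotes. drive_tool: Moves the arm, as the interface text tells. Its arguments: {"type":"object","properties":{"targets":{"type":"array"},"gripper":{"type":"number"},"force":{"type":"number"}},"required":["targets"]}

```bash
mkdir -p pics; ls; cat > h.py <<'E'
import numpy as np, cv2
from rig import *
def save(im,name): cv2.imwrite('pics/'+name,cv2.cvtColor(im,cv2.COLOR_RGB2BGR))
def world_map(d):
    h,w=d['z_map'].shape; f=h/2/np.tan(np.radians(d['fovy'])/2)
    u,v=np.meshgrid(np.arange(w),np.arange(h)); z=d['z_map']
    P=np.stack([(u-d['cx'])/f*z,(v-d['cy'])/f*z,z],-1)
    R=cv2.Rodrigues(np.array(d['rvec'],float))[0]; t=np.array(d['tvec'],float).ravel()
    return (P-t)@R
E
python3 - <<'E'
from h import *
import rig
print(tips_ahead if not callable(tips_ahead) else tips_ahead()); o=get_obs(); print(o)
for n in ['scene','side','wrist']:
    d=get_image(n); save(d['pixels'],n+'0.png'); np.savez(n+'0.npz',**d); print(n,d['fovy'],d['cx'],d['cy'],d.get('rvec'),d.get('tvec'),d.get('T_tool_cam'))
E
```

```text
pics
0.008
{'clock': 0.0, 'joint_positions': array([-6.32002039e+00,  2.16634067e+01,  4.56276013e+00,  7.30177089e+01,
        1.00578916e-03,  8.36812238e+01]), 'joint_vel': array([-0.02762517,  0.02458294, -0.02104118,  0.02212308, -0.0251817 ,
        0.02090615]), 'joint_efforts': array([ 5.03441061e-04, -4.63600910e+01,  2.69876987e+01,  2.07655923e-02,
       -6.74222474e-05, -6.15417605e-06]), 'eef_pos': array([5.74364163e-01, 7.88577140e-05, 2.38344642e-01]), 'eef_rot': array([-1.79882474e+02, -1.40258730e-02,  8.99987404e+01]), 'ft_force': array([-0.13996388, -0.32109432, -0.32400868]), 'wrist_torque': array([-0.01531333, -0.00253442, -0.03481732]), 'opening': 0.9979321490729798}
scene 44.90327419413774 319.3799613281402 196.43801192458383 [ 2.10646353  0.71898101 -0.36428949] [-0.46914746 -0.08727089  1.75962165] None
side 48.84355616124948 325.91802406742886 200.39661500464987 [ 0.21110465 -2.79220189  1.31045203] [0.47287654 0.01814018 1.34617205] None
wrist 65.70646984690485 316.7589489192236 200.23074095067037 None None [[ 7.31952274e-04 -9.59169401e-01 -2.82831265e-01  7.25744153e-02]
 [ 9.99999720e-01  7.45898416e-04  5.83709608e-05  5.78447902e-04]
 [ 1.54975753e-04 -2.82831228e-01  9.59169679e-01 -1.34781537e-01]
 [ 0.00000000e+00  0.00000000e+00  0.00000000e+00  1.00000000e+00]]
```

View pics/scene0.png

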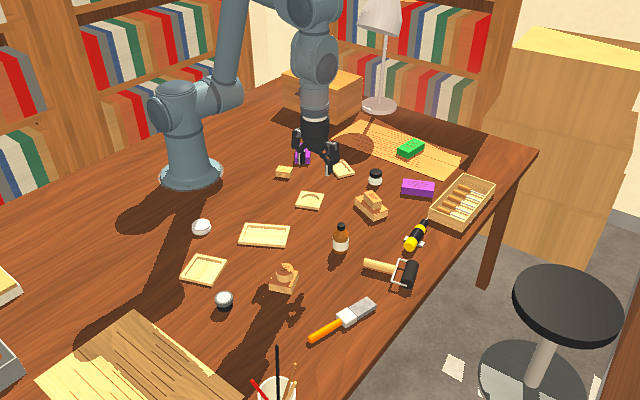

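View pics/side0.png

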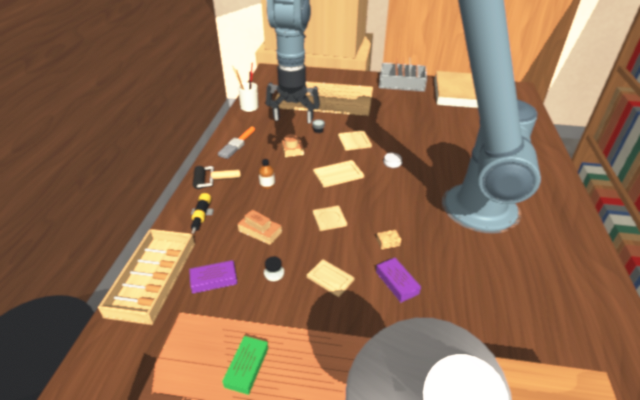

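View pics/wrist0.png

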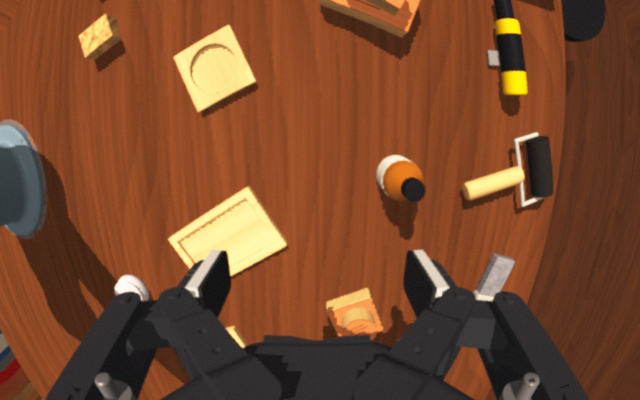

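The oblong pile carries the slim block (scene 370,205), the square pile carries the round one (283,278), and the boards are at scene (265,235), (203,270), (310,200) and (343,168). The bottle is at (341,238). Next I'll measure positions from depth.

```bash
cat >> h.py <<'E'
from scipy.spatial.transform import Rotation as Ro
def wrist_map(d,o):
    h,w=d['z_map'].shape; f=h/2/np.tan(np.radians(d['fovy'])/2)
    u,v=np.meshgrid(np.arange(w),np.arange(h)); z=d['z_map']
    x=u-d['cx'];y=v-d['cy'];r=np.hypot(x,y)+1e-9;th=r/f
    s=np.tan(th)*z/r
    P=np.stack([x*s,y*s,z],-1); T=np.array(d['T_tool_cam'])
    P=P@T[:3,:3].T+T[:3,3]
    R=Ro.from_euler('xyz',o['eef_rot'],degrees=True).as_matrix()
    return P@R.T+np.array(o['eef_pos'])
def ortho(W,pix,ok,x0=.2,x1=.85,y0=-.45,y1=.45,s=800):
    im=np.zeros((int((x1-x0)*s),int((y1-y0)*s),3),np.uint8)
    m=ok&(W[...,0]>x0)&(W[...,0]<x1)&(W[...,1]>y0)&(W[...,1]<y1)&(W[...,2]<.12)
    r=((x1-W[...,0][m])*s-.5).astype(int);c=((y1-W[...,1][m])*s-.5).astype(int)
    im[r,c]=pix[m]
    return im
E
python3 - <<'E'
from h import *
ld=lambda n:dict(np.load(n+'0.npz',allow_pickle=True))
o=get_obs()
for n in ['scene','side','wrist']:
    d=ld(n); W=wrist_map(d,o) if n=='wrist' else world_map(d); ok=d['z_map']>0
    m=ok&(abs(W[...,2])<.006)&(W[...,0]>.3)&(W[...,0]<.8)&(abs(W[...,1])<.4)
    z=W[...,2][m]; print(n,m.sum(),np.median(z),z.std())
    A=np.c_[W[m][:,:2],np.ones(m.sum())]; print(np.linalg.lstsq(A,z,rcond=None)[0])
    for q in ['oblong_block','square_block','slim_block','round_block','oblong_board','square_board','slim_board','round_board','bottle']:
        for r in outline_of(n,q)[:4]:
            p=r['pixels']&ok; 
            if not p.any(): continue
            X=W[p]; t=np.percentile(X[:,2],90); X2=X[abs(X[:,2]-t)<.006]
            rect=cv2.minAreaRect((X2[:,:2]*1000).astype(np.float32))
            print(q,round(r['conf'],2),r['extent'],'z%.3f'%t,np.round(rect[0]),np.round(rect[1]),round(rect[2],1))
    save(ortho(W,d['pixels'],ok),n+'_o.png')
E
```

```text
scene 25511 -0.00032642395525755627 0.0022080419663602774
[-0.00024751 -0.00078513 -0.00018772]
oblong_block 0.94 [404.1, 179.3, 435.4, 201.5] z0.029 [709. 399.] [107.  67.] 23.4
oblong_block 0.9 [356.8, 194.9, 388.9, 221.3] z0.029 [638. 212.] [ 60. 114.] 66.7
oblong_block 0.65 [396.4, 141.1, 425.3, 157.7] z0.031 [559. 620.] [116.  62.] 81.7
oblong_block 0.64 [178.0, 253.4, 224.1, 285.2] z0.011 [ 420. -307.] [102. 102.] 22.3
square_block 0.74 [268.1, 271.3, 297.0, 291.6] z0.029 [ 632. -210.] [65. 65.] 22.5
slim_block 0.48 [361.0, 190.5, 381.7, 210.5] z0.057 [644. 213.] [34. 73.] 61.8
round_block 0.59 [276.2, 264.6, 297.7, 283.5] z0.057 [ 633. -205.] [44. 46.] 24.2
oblong_board 0.78 [238.2, 222.6, 290.8, 248.2] z0.010 [454. -93.] [142.  98.] 31.4
square_board 0.84 [177.0, 253.4, 222.3, 286.9] z0.010 [ 420. -307.] [102. 102.] 22.3
slim_board 0.5 [333.5, 159.1, 354.3, 179.3] z0.010 [423. 349.] [ 66. 101.] 58.0
round_board 0.8 [292.3, 189.6, 327.6, 208.6] z0.011 [452. 130.] [82. 87.] 24.8
bottle 0.72 [333.2, 224.8, 350.8, 252.2] z0.081 [674.  -8.] [21. 13.] 24.4Traceback (most recent call last):
  File "<stdin>", line 16, in <module>
  File "h.py", line 24, in ortho
    im[r,c]=pix[m]
    ~~^^^^^
IndexError: index 519 is out of bounds for axis 0 with size 519
```

```bash
sed -i 's/im=np.zeros((int((x1-x0)\*s),int((y1-y0)\*s),3)/im=np.zeros((int((x1-x0)*s)+2,int((y1-y0)*s)+2,3)/' h.py
python3 - <<'E'
from h import *
ld=lambda n:dict(np.load(n+'0.npz',allow_pickle=True))
o=get_obs()
for n in ['side','wrist']:
    d=ld(n); W=wrist_map(d,o) if n=='wrist' else world_map(d); ok=d['z_map']>0
    m=ok&(abs(W[...,2])<.006)&(W[...,0]>.3)&(W[...,0]<.8)&(abs(W[...,1])<.4)
    z=W[...,2][m]; print(n,m.sum(),np.median(z),z.std())
    for q in ['oblong_block','square_block','slim_block','round_block','oblong_board','square_board','slim_board','round_board','bottle']:
        for r in outline_of(n,q)[:4]:
            p=r['pixels']&ok; 
            if not p.any(): continue
            X=W[p]; t=np.percentile(X[:,2],90); X2=X[abs(X[:,2]-t)<.006]
            rect=cv2.minAreaRect((X2[:,:2]*1000).astype(np.float32))
            print(q,round(r['conf'],2),r['extent'],'z%.3f'%t,np.round(rect[0]),np.round(rect[1]),round(rect[2],1))
    save(ortho(W,d['pixels'],ok),n+'_o.png')
d=ld('scene');save(ortho(world_map(d),d['pixels'],d['z_map']>0),'scene_o.png')
E
```

```text
side 22643 0.00040955950472665797 0.001943487584483978
oblong_block 0.93 [222.8, 334.3, 265.8, 395.5] z0.032 [557. 622.] [109.  57.] 82.8
oblong_block 0.85 [239.6, 222.2, 284.5, 246.2] z0.029 [638. 216.] [ 57. 110.] 70.1
oblong_block 0.58 [373.8, 256.9, 418.8, 302.0] z0.030 [249. 342.] [ 58. 110.] 37.1
square_block 0.64 [279.8, 141.2, 304.8, 155.1] z0.029 [ 627. -196.] [63. 52.] 22.0
square_block 0.19 [336.7, 130.6, 369.5, 151.0] z0.012 [ 421. -306.] [ 98. 107.] 21.2
slim_block 0.9 [244.9, 211.5, 267.4, 234.1] z0.057 [639. 219.] [32. 66.] 62.3
round_block 0.52 [280.8, 135.5, 298.2, 147.4] z0.058 [ 633. -201.] [44. 42.] 49.0
oblong_board 0.75 [312.3, 160.0, 362.4, 188.5] z0.011 [453. -92.] [145.  98.] 31.0
square_board 0.66 [336.7, 131.1, 368.8, 145.7] z0.012 [ 419. -304.] [100. 102.] 22.5
slim_board 0.59 [307.3, 261.9, 351.9, 297.3] z0.011 [417. 353.] [ 70. 103.] 61.6
round_board 0.86 [311.6, 208.9, 347.3, 233.0] z0.012 [451. 131.] [81. 86.] 25.0
bottle 0.8 [262.9, 159.6, 272.8, 190.0] z0.083 [667.   9.] [19. 10.] 21.6
wrist 99041 0.001118176816979205 0.0011529494284283211
square_block 0.62 [328.0, 287.6, 383.6, 336.5] z0.030 [ 630. -206.] [64. 63.] 21.7
slim_block 0.57 [370.2, 0.0, 403.2, 13.7] z0.057 [654. 192.] [23. 10.] 3.9
round_block 0.76 [348.3, 307.7, 375.4, 335.8] z0.058 [ 633. -195.] [31. 43.] 81.0
oblong_board 0.89 [169.3, 186.0, 285.6, 274.2] z0.011 [452. -92.] [144.  92.] 30.8
square_board 0.73 [228.4, 326.5, 248.9, 346.0] z0.012 [ 451. -261.] [11. 40.] 28.1
round_board 0.74 [175.6, 25.6, 255.6, 109.9] z0.012 [451. 131.] [82. 81.] 24.2
bottle 0.61 [375.7, 156.0, 423.9, 204.1] z0.096 [669.   1.] [22. 21.] 88.9
```

View pics/wrist_o.png

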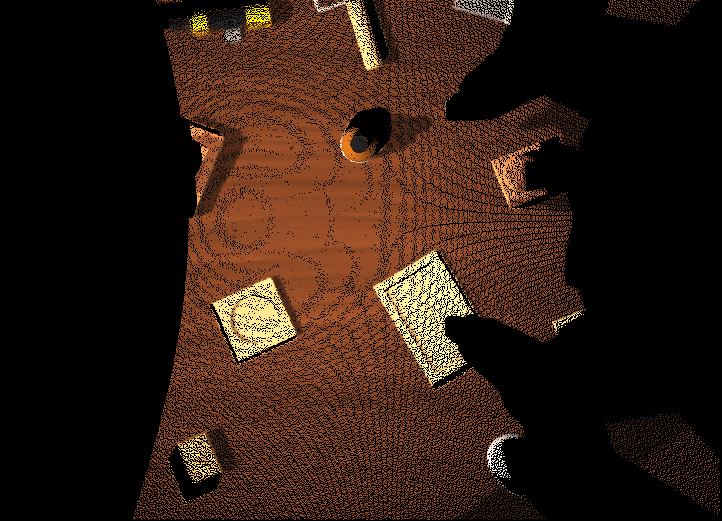

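drive_tool --targets '[[[10,35,-5],[0,0,10.5]],[[10,35,-5],[0,0,10.5]],[[10,35,-5],[0,0,10.5]],[[10,35,-5],[0,0,10.5]],[[10,35,-5],[0,0,10.5]],[[10,35,-5],[0,0,10.5]],[[0,0,0],[0,0,0]],[[0,0,0],[0,0,0]],[[0,0,0],[0,0,0]],[[0,0,0],[0,0,0]]]' --gripper 0 --force 50

```text
clock: 2.75
eef_pos: [0.6367, 0.2134, 0.2087]
eef_rot: [180.0, 0.1, 154.3]
ft_force: [0.8, 0.5, 0.6]
opening: 0.997
```

```bash
cat >> h.py <<'E'
def wr(name,qs,lo=None):
    o=get_obs(); d=get_image('wrist'); W=wrist_map(d,o); ok=d['z_map']>0
    save(d['pixels'],name+'.png'); np.savez(name+'.npz',W=W,**d)
    for q in qs:
        for r in outline_of('wrist',q)[:2]:
            p=r['pixels']&ok
            if not p.any(): continue
            X=W[p]; t=np.percentile(X[:,2],85); X2=X[abs(X[:,2]-t)<.005]
            rect=cv2.minAreaRect((X2[:,:2]*1000).astype(np.float32))
            print(q,round(r['conf'],2),'z%.3f'%t,np.round(rect[0],1),np.round(rect[1],1),round(rect[2],1))
    return o,d,W
def togo(x,y,z,yaw):
    o=get_obs(); p=np.array([x,y,z])-np.array(o['eef_pos'])*1000
    Rc=Ro.from_euler('xyz',o['eef_rot'],degrees=True); c=[Ro.from_euler('xyz',[180,0,yaw+k],degrees=True)*Rc.inv() for k in (0,180)]
    c=min(c,key=lambda r:r.magnitude())
    print('clock %.2f'%o['clock'],'togo',np.round(p,1),'turn',np.round(c.as_rotvec(degrees=True),1),'F',np.round(o['ft_force'],1),'j',np.round(o['joint_positions']))
E
python3 - <<'E'
from h import *
wr('w1',['slim_block','oblong_block'])
togo(640,216,44,152)
E
```

```text
slim_block 0.75 z0.010 [451.7 -92.1] [145.2  92. ] 30.7
slim_block 0.66 z0.057 [639.4 216.5] [32.  67.1] 62.8
oblong_block 0.85 z0.031 [567.6 619.5] [110.3  34.6] 81.8
oblong_block 0.75 z0.029 [636.3 214.4] [ 56.3 108.4] 68.9
clock 2.90 togo [   3.3    2.2 -164.6] turn [-0.   0.1 -2.4] F [-0.2  0.   0.7] j [13. 34. 20. 76. -0. 39.]
```

View pics/w1.png

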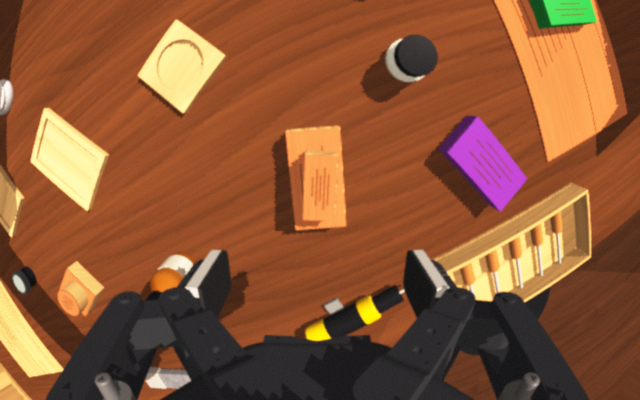

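The picture shows the slim block (320,188) on the oblong block, between open fingers and roughly aligned. I'll check the fingertip depth from the depth map.

```bash
python3 - <<'E'
from h import *
import rig
d=np.load('w1.npz'); W=d['W']; o=get_obs(); p=np.array(o['eef_pos'])
R=Ro.from_euler('xyz',o['eef_rot'],degrees=True).as_matrix()
L=(W-p)@R
for (a,b) in [((245,330),(180,260)),((245,330),(400,470))]:
    S=L[a[0]:a[1],b[0]:b[1]].reshape(-1,3); S=S[(S[:,2]<.05)]
    print(len(S),S[:,2].max(),S[S[:,2]>S[:,2].max()-.004].mean(0))
print(rig.tips_ahead)
E
```

```text
3271 -0.0048327848111210225 [ 0.00054007 -0.04219569 -0.0071924 ]
3926 -0.004608399301346737 [-0.00012495  0.04340341 -0.00700797]
0.008
```

drive_tool --targets '[[[3,3,-40],[0,0,-1.8]],[[0,0,-40],[0,0,0]],[[0,0,-40],[0,0,0]],[[0,0,-25],[0,0,0]],[[0,0,-8],[0,0,0]],[[0,0,0],[0,0,0]],[[0,0,0],[0,0,0]],[[0,0,0],[0,0,0]],[[0,0,0],[0,0,0]],[[0,0,0],[0,0,0]]]'

```text
clock: 4.15
eef_pos: [0.6442, 0.2161, 0.0589]
eef_rot: [179.5, 0.6, 152.3]
ft_force: [0.7, -0.2, 1.0]
opening: 1.002
```

drive_tool --targets '[[[-4,0,0],[0.5,0.6,0.2]],[[0,0,-8],[0,0,0]],[[0,0,-7],[0,0,0]],[[0,0,0],[0,0,0]],[[0,0,0],[0,0,0]],[[0,0,0],[0,0,0]],[[0,0,0],[0,0,0]],[[0,0,0],[0,0,0]],[[0,0,0],[0,0,0]],[[0,0,0],[0,0,0]]]'

```text
clock: 5.4
eef_pos: [0.6398, 0.2162, 0.0429]
eef_rot: [179.3, -0.2, 152.5]
ft_force: [-0.3, -0.1, -1.1]
opening: 0.999
```

drive_tool --targets '[[[0,0,0],[0,0,0]],[[0,0,0],[0,0,0]],[[0,0,0],[0,0,0]],[[0,0,0],[0,0,0]],[[0,0,0],[0,0,0]],[[0,0,0],[0,0,0]],[[0,0,0],[0,0,0]],[[0,0,0],[0,0,0]],[[0,0,10],[0,0,0]],[[0,0,20],[0,0,0]]]' --gripper 1 --force 40

```text
clock: 6.65
eef_pos: [0.6379, 0.2157, 0.072]
eef_rot: [179.5, -0.4, 152.5]
ft_force: [0.5, 0.1, 0.5]
opening: 0.366
```

```bash
python3 - <<'E'
from h import *
wr('w2',['slim_block','oblong_block'])
togo(420,351,75,150)
E
```

```text
slim_block 0.76 z0.086 [637.5 216.7] [32.1 66.7] 62.6
oblong_block 0.82 z0.029 [705.6 403.1] [109.7  56.8] 24.5
oblong_block 0.71 z0.029 [613.6 223.2] [55.9 59.7] 69.1
clock 6.80 togo [-220.2  134.8    1.1] turn [-0.7  0.2 -2.5] F [-1.1  0.4 -0.2] j [13. 38.  6. 58.  1. 40.]
```

View pics/w2.png

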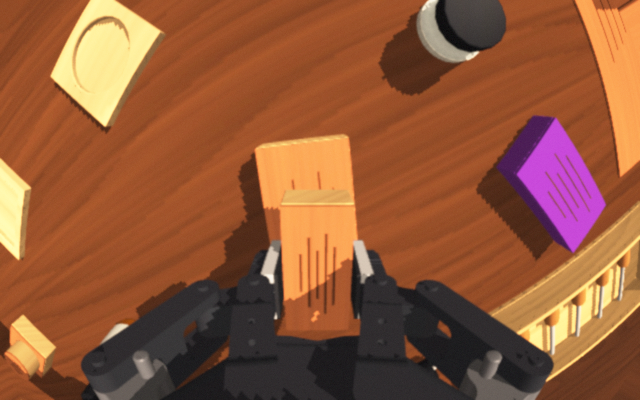

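The slim block is held squarely (320,260), and the oblong block stayed put. Carrying it to the slim board with a raised path.

drive_tool --targets '[[[0,0,40],[0,0,0]],[[-15,10,40],[0.7,0,-1]],[[-30,18,0],[0,0,-1]],[[-35,22,0],[0,0,0]],[[-35,22,0],[0,0,0]],[[-35,22,0],[0,0,0]],[[-35,22,0],[0,0,0]],[[-25,15,0],[0,0,0]],[[-8,4,0],[0,0,0]],[[0,0,0],[0,0,0]]]'

```text
clock: 8.05
eef_pos: [0.4132, 0.3522, 0.1493]
eef_rot: [178.9, -0.7, 150.4]
ft_force: [-0.4, 0.3, 0.1]
opening: 0.363
```

```bash
python3 - <<'E'
from h import *
wr('w3',['slim_block','slim_board'])
togo(420,351,19,150)
E
```

```text
slim_block 0.7 z0.163 [412.9 353.1] [32.1 66.5] 60.3
slim_board 0.62 z0.010 [394.5 365.4] [66.9 52.5] 61.8
slim_board 0.33 z0.010 [ 418.6 -303.8] [ 99.2 103. ] 19.5
clock 8.20 togo [   5.6   -0.9 -130.4] turn [-1.3 -0.1 -0.3] F [-0.3  0.7 -1. ] j [ 33.  20. -12.  58.   1.  63.]
```

View pics/w3.png

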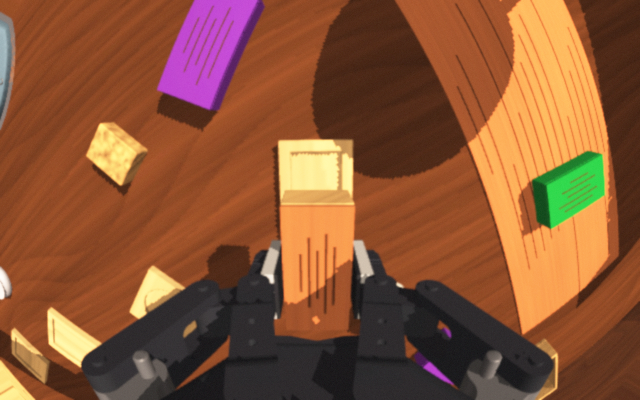

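drive_tool --targets '[[[2,1.5,-35],[-1.3,0,1.2]],[[0,0,-35],[0,0,0]],[[0,0,-25],[0,0,0]],[[0,0,-12],[0,0,0]],[[0,0,-5],[0,0,0]],[[0,0,0],[0,0,0]],[[0,0,0],[0,0,0]],[[0,0,0],[0,0,0]],[[0,0,0],[0,0,0]],[[0,0,0],[0,0,0]]]'

```text
clock: 9.45
eef_pos: [0.426, 0.3535, 0.0389]
eef_rot: [179.4, 0.3, 151.1]
ft_force: [0.1, -0.7, -0.2]
opening: 0.362
```

```bash
python3 - <<'E'
from h import *
wr('w4',['slim_block','slim_board'])
togo(416.3,353.3,19,151.5)
E
```

```text
slim_block 0.6 z0.052 [425.4 354.5] [32.  66.5] 60.8
slim_board 0.58 z0.011 [403.  360.9] [66.6 70.8] 61.0
clock 9.60 togo [ -9.6  -0.1 -19.6] turn [-0.3  0.5  0.4] F [ 0.5 -0.1 -1.2] j [ 33.  27. -19.  44.  -0.  62.]
```

View pics/w4.png

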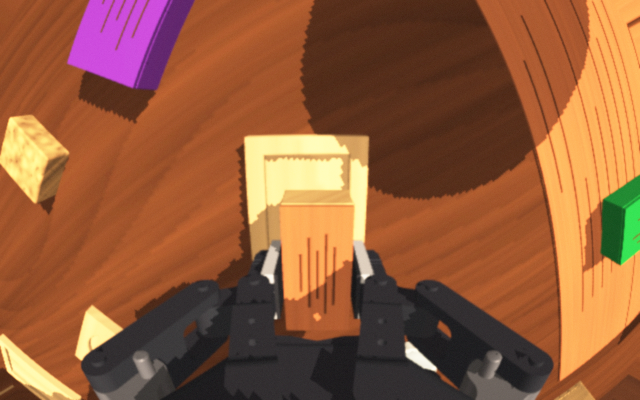

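drive_tool --targets '[[[-10,-0.5,0],[-0.3,0.5,0.4]],[[0,0,0],[0,0,0]],[[0,0,-6],[0,0,0]],[[0,0,-6],[0,0,0]],[[0,0,-4],[0,0,0]],[[0,0,0],[0,0,0]],[[0,0,0],[0,0,0]],[[0,0,0],[0,0,0]],[[0,0,0],[0,0,0]],[[0,0,0],[0,0,0]]]'

```text
clock: 10.85
eef_pos: [0.4149, 0.3527, 0.0212]
eef_rot: [-180.0, -0.0, 151.5]
ft_force: [0.3, 0.5, -1.8]
opening: 0.365
```

drive_tool --targets '[[[1,0,-1.5],[0,0,0]],[[0,0,-1],[0,0,0]],[[0,0,0],[0,0,0]],[[0,0,0],[0,0,0]],[[0,0,0],[0,0,0]],[[0,0,0],[0,0,0]],[[0,0,0],[0,0,0]],[[0,0,0],[0,0,0]],[[0,0,0],[0,0,0]],[[0,0,0],[0,0,0]]]'

```text
clock: 12.1
eef_pos: [0.4163, 0.3528, 0.0193]
eef_rot: [-180.0, 0.0, 151.5]
ft_force: [-1.1, -0.9, 0.4]
opening: 0.365
```

drive_tool --targets '[[[0,0,-1],[0,0,0]],[[0,0,0],[0,0,0]],[[0,0,0],[0,0,0]],[[0,0,0],[0,0,0]],[[0,0,0],[0,0,0]],[[0,0,0],[0,0,0]],[[0,0,0],[0,0,0]],[[0,0,0],[0,0,0]],[[0,0,0],[0,0,0]],[[0,0,0],[0,0,0]]]'

```text
clock: 13.35
eef_pos: [0.4164, 0.3529, 0.0193]
eef_rot: [180.0, 0.0, 151.5]
ft_force: [-0.4, -0.7, 2.2]
opening: 0.362
```

drive_tool --targets '[[[0,0,0],[0,0,0]],[[0,0,0],[0,0,0]],[[0,0,0],[0,0,0]],[[0,0,0],[0,0,0]],[[0,0,0],[0,0,0]],[[0,0,0],[0,0,0]],[[0,0,15],[0,0,0]],[[0,0,40],[0,0,0]],[[0,0,50],[0,0,0]],[[0,0,30],[0,0,0]]]' --gripper 0

```text
clock: 14.6
eef_pos: [0.414, 0.3512, 0.1579]
eef_rot: [-179.8, -0.1, 151.5]
ft_force: [0.8, 0.3, -1.0]
opening: 1.002
```

```bash
python3 - <<'E'
from h import *
wr('w5',['slim_block','slim_board'])
togo(636.5,214.5,150,159)
E
```

```text
slim_block 0.93 z0.033 [416.4 354.1] [31. 66.] 60.8
slim_board 0.92 z0.011 [416.4 353.4] [ 66.8 100.6] 61.1
clock 14.75 togo [ 221.8 -137.2   -7.2] turn [ 0.1 -0.1  7.5] F [-0.4  0.2 -0.9] j [ 34.  20. -10.  60.  -0.  62.]
```

View pics/w5.png

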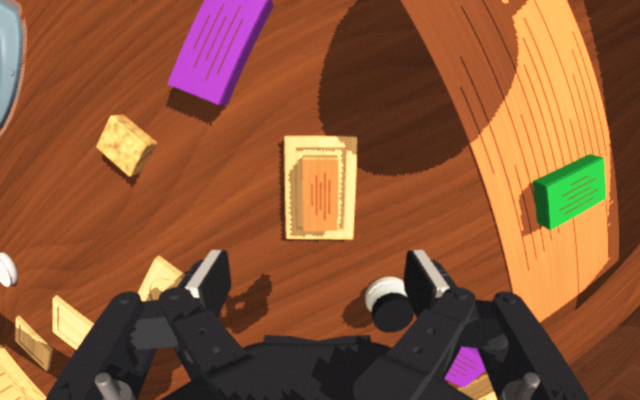

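Slim block seated (320,190), top at 32 mm and centred. Next, back to the oblong block.

drive_tool --targets '[[[20,-12,0],[0,0,2]],[[33,-21,0],[0,0,2]],[[35,-22,0],[0,0,2]],[[35,-22,0],[0,0,1.5]],[[35,-22,0],[0,0,0]],[[35,-21,0],[0,0,0]],[[20,-12,0],[0,0,0]],[[9,-5,-10],[0,0,0]],[[0,0,0],[0,0,0]],[[0,0,0],[0,0,0]]]'

```text
clock: 16.0
eef_pos: [0.6334, 0.2082, 0.1346]
eef_rot: [-179.1, -1.0, 159.4]
ft_force: [-0.2, 0.1, 0.1]
opening: 1.001
```

```bash
python3 - <<'E'
from h import *
wr('w6',['oblong_block'])
togo(636.5,214.5,12,159)
E
```

```text
oblong_block 0.9 z0.029 [705.4 402.9] [108.7  56.6] 24.4
oblong_block 0.82 z0.030 [553.3 614.9] [98.6 61.3] 84.5
clock 16.10 togo [   3.1    6.2 -122.9] turn [ 0.4 -1.3 -0.4] F [-0.1  0.3  0.7] j [13. 36. 13. 68. -0. 33.]
```

View pics/w6.png

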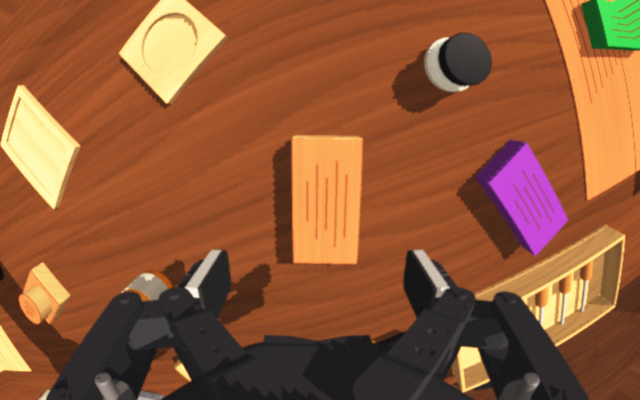

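```bash
python3 - <<'E'
from h import *
d=np.load('w6.npz'); W=d['W'][120:280,270:385].reshape(-1,3)
X=W[(W[:,2]>.025)&(W[:,2]<.034)]
print(len(X),np.median(X[:,2]),cv2.minAreaRect((X[:,:2]*1000).astype(np.float32)))
E
```

```text
8383 0.028181157990409142 ((636.6152954101562, 214.18594360351562), (55.811466217041016, 108.20458221435547), 68.90396118164062)
```

drive_tool --targets '[[[2,6,-20],[0.4,-1.3,-0.4]],[[0,0,-30],[0,0,0]],[[0,0,-25],[0,0,0]],[[0,0,-15],[0,0,0]],[[0,0,-5],[0,0,0]],[[0,0,0],[0,0,0]],[[0,0,0],[0,0,0]],[[0,0,0],[0,0,0]],[[0,0,0],[0,0,0]],[[0,0,0],[0,0,0]]]'

```text
clock: 17.35
eef_pos: [0.6368, 0.2188, 0.0448]
eef_rot: [179.6, 0.6, 159.3]
ft_force: [-0.1, -0.0, 0.8]
opening: 0.998
```

drive_tool --targets '[[[0,-4.5,0],[0.4,0.6,-0.4]],[[0,0,0],[0,0,0]],[[0,0,-14],[0,0,0]],[[0,0,-12],[0,0,0]],[[0,0,-5],[0,0,0]],[[0,0,0],[0,0,0]],[[0,0,0],[0,0,0]],[[0,0,0],[0,0,0]],[[0,0,0],[0,0,0]],[[0,0,0],[0,0,0]]]'

```text
clock: 18.6
eef_pos: [0.6366, 0.2138, 0.0113]
eef_rot: [179.5, -0.2, 158.9]
ft_force: [-0.4, 0.6, -0.2]
opening: 1.0
```

drive_tool --targets '[[[0,0,2],[0,0,0]],[[0,0,0],[0,0,0]],[[0,0,0],[0,0,0]],[[0,0,0],[0,0,0]],[[0,0,0],[0,0,0]],[[0,0,0],[0,0,0]],[[0,0,0],[0,0,0]],[[0,0,8],[0,0,0]],[[0,0,20],[0,0,0]],[[0,0,20],[0,0,0]]]' --gripper 1 --force 50

```text
clock: 19.85
eef_pos: [0.6333, 0.2129, 0.0601]
eef_rot: [179.7, -0.5, 158.9]
ft_force: [-0.3, -0.3, -2.1]
opening: 0.641
```

```bash
python3 - <<'E'
from h import *
o,d,W=wr('w7',[])
X=W[120:395,250:400].reshape(-1,3); zt=o['eef_pos'][2]
X=X[(X[:,2]>zt+.004)&(X[:,2]<zt+.025)]
print(np.histogram(X[:,2],8))
togo(452,-92,110,121)
E
```

```text
(array([  138,   137,   360, 16949,  5823,   167,   169,   184]), array([0.0641113 , 0.06673204, 0.06935278, 0.07197353, 0.07459427,
       0.07721502, 0.07983576, 0.0824565 , 0.08507725]))
clock 19.90 togo [-182.9 -305.3   46.7] turn [ -0.5   0.  -37.9] F [ 0.5  0.5 -1.1] j [13. 38.  5. 57.  1. 34.]
```

View pics/w7.png

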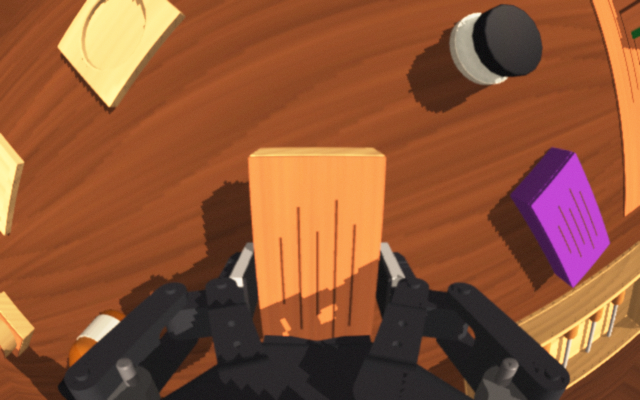

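Oblong block held squarely. Carrying it to its board, well clear of the bottle.

drive_tool --targets '[[[-10,0,45],[-0.5,0,0]],[[-25,-20,35],[0,0,-6]],[[-30,-40,0],[0,0,-9]],[[-28,-50,0],[0,0,-9]],[[-25,-52,0],[0,0,-9]],[[-25,-52,0],[0,0,-5]],[[-20,-46,0],[0,0,0]],[[-14,-30,0],[0,0,0]],[[-4,-12,0],[0,0,0]],[[0,0,0],[0,0,0]]]'

```text
clock: 21.15
eef_pos: [0.4476, -0.0953, 0.1447]
eef_rot: [179.8, -0.0, 119.7]
ft_force: [0.0, 0.3, -2.8]
opening: 0.638
```

```bash
python3 - <<'E'
from h import *
o,d,W=wr('w8',['oblong_block','oblong_board'])
X=W[150:380,265:375].reshape(-1,3); zt=o['eef_pos'][2]
X=X[(X[:,2]>zt+.004)&(X[:,2]<zt+.025)]
A=np.c_[X[:,:2],np.ones(len(X))]; print('plane',np.linalg.lstsq(A,X[:,2],rcond=None)[0],zt,np.median(X[:,2]))
togo(452,-92,17,121)
E
```

```text
oblong_block 0.69 z0.159 [444. -87.] [57.1 92.9] 29.8
oblong_board 0.76 z0.011 [451.1 -92. ] [142.8  91.1] 30.6
plane [-0.00064037 -0.01143139  0.15792529] 0.14465347601383136 0.15866488252668848
clock 21.30 togo [   3.9    2.2 -127.6] turn [-0.1  0.1  1.2] F [ 0.3  0.9 -2.8] j [-20.  11. -24.  55.   0.  40.]
```

View pics/w8.png

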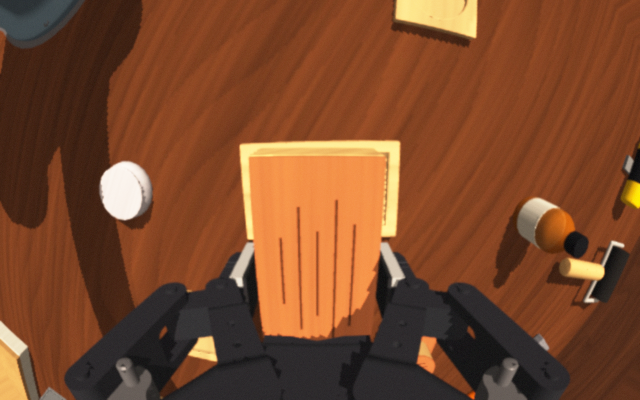

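The board's long side runs along about 31°, so the block has to turn 91° before going down.

drive_tool --targets '[[[0,0,0],[0,0,10.2]],[[0,0,0],[0,0,10.2]],[[0,0,0],[0,0,10.2]],[[0,0,0],[0,0,10.2]],[[0,0,0],[0,0,10.2]],[[0,0,0],[0,0,10.2]],[[0,0,0],[0,0,10.2]],[[0,0,0],[0,0,10.2]],[[0,0,0],[0,0,9.5]],[[0,0,0],[0,0,0]]]'

```text
clock: 22.55
eef_pos: [0.4539, -0.0824, 0.1439]
eef_rot: [179.6, 0.0, -144.9]
ft_force: [-0.7, 0.3, -2.9]
opening: 0.639
```

```bash
python3 - <<'E'
from h import *
o,d,W=wr('w9',['oblong_board'])
togo(452,-92,17,-149.2)
E
```

```text
oblong_board 0.61 z0.010 [ 407.7 -118.6] [41.5 90.6] 31.8
clock 22.65 togo [  -1.6   -9.3 -126.9] turn [-0.3 -0.2 -4.3] F [ 0.1  1.1 -3.6] j [-18.  12. -23.  55.   0. -53.]
```

View pics/w9.png

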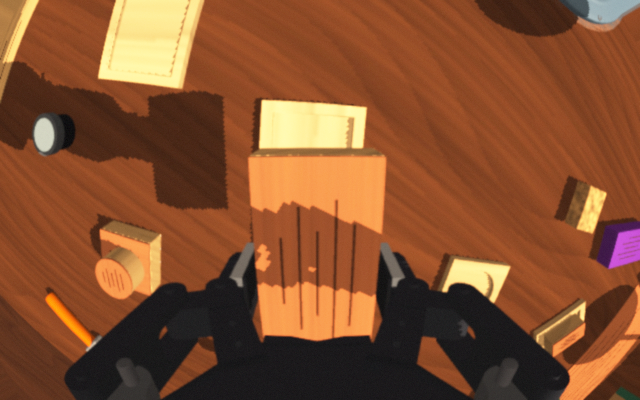

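drive_tool --targets '[[[-2,-9,0],[-0.3,-0.2,-4.3]],[[0,0,-30],[0,0,0]],[[0,0,-30],[0,0,0]],[[0,0,-25],[0,0,0]],[[0,0,-15],[0,0,0]],[[0,0,0],[0,0,0]],[[0,0,0],[0,0,0]],[[0,0,0],[0,0,0]],[[0,0,0],[0,0,0]],[[0,0,0],[0,0,0]]]'

```text
clock: 23.9
eef_pos: [0.456, -0.0912, 0.0445]
eef_rot: [-179.7, 0.4, -150.0]
ft_force: [-0.7, -0.1, -2.8]
opening: 0.642
```

```bash
python3 - <<'E'
from h import *
o,d,W=wr('w10',['oblong_board'])
X=W[165:380,265:375].reshape(-1,3); zt=o['eef_pos'][2]
X=X[(X[:,2]>zt+.006)&(X[:,2]<zt+.025)]
print('plane',zt,np.median(X[:,2]))
togo(451.5,-92.2,17,-149.2)
E
```

```text
oblong_board 0.63 z0.011 [450.8 -92.4] [141.6  91. ] 31.0
plane 0.04454897645586543 0.05846783631869926
clock 24.00 togo [ -4.4  -1.1 -27.4] turn [0.1 0.5 0.8] F [ 0.1 -0.3 -3.1] j [-19.  18. -32.  39.   0. -49.]
```

View pics/w10.png

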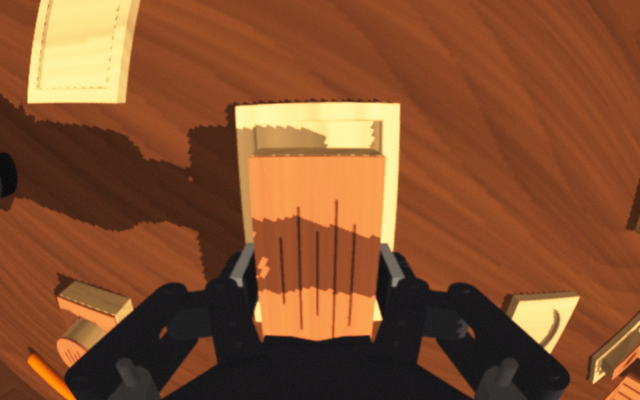

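drive_tool --targets '[[[-4.5,-1,0],[0,0.5,0.8]],[[0,0,0],[0,0,0]],[[0,0,-9],[0,0,0]],[[0,0,-9],[0,0,0]],[[0,0,-4],[0,0,0]],[[0,0,0],[0,0,0]],[[0,0,0],[0,0,0]],[[0,0,0],[0,0,0]],[[0,0,0],[0,0,0]],[[0,0,0],[0,0,0]]]'

```text
clock: 25.25
eef_pos: [0.451, -0.0922, 0.0207]
eef_rot: [-180.0, -0.1, -149.2]
ft_force: [0.2, -0.1, -3.3]
opening: 0.642
```

drive_tool --targets '[[[0,0,-1.5],[0,0,0]],[[0,0,-1],[0,0,0]],[[0,0,-1],[0,0,0]],[[0,0,0],[0,0,0]],[[0,0,0],[0,0,0]],[[0,0,0],[0,0,0]],[[0,0,0],[0,0,0]],[[0,0,0],[0,0,0]],[[0,0,0],[0,0,0]],[[0,0,0],[0,0,0]]]'

```text
clock: 26.5
eef_pos: [0.4514, -0.0923, 0.0184]
eef_rot: [-179.9, -0.1, -149.2]
ft_force: [0.2, 0.4, -1.5]
opening: 0.637
```

drive_tool --targets '[[[0,0,-1],[0,0,0]],[[0,0,-0.7],[0,0,0]],[[0,0,0],[0,0,0]],[[0,0,0],[0,0,0]],[[0,0,0],[0,0,0]],[[0,0,0],[0,0,0]],[[0,0,0],[0,0,0]],[[0,0,0],[0,0,0]],[[0,0,0],[0,0,0]],[[0,0,0],[0,0,0]]]'

```text
clock: 27.75
eef_pos: [0.4514, -0.0923, 0.0184]
eef_rot: [-179.9, -0.1, -149.2]
ft_force: [-0.4, 0.6, 1.9]
opening: 0.639
```

drive_tool --targets '[[[0,0,0],[0,0,0]],[[0,0,0],[0,0,0]],[[0,0,0],[0,0,0]],[[0,0,0],[0,0,0]],[[0,0,0],[0,0,0]],[[0,0,15],[0,0,0]],[[0,0,35],[0,0,0]],[[0,0,45],[0,0,0]],[[0,0,40],[0,0,0]],[[0,0,0],[0,0,0]]]' --gripper 0

```text
clock: 29.0
eef_pos: [0.4511, -0.0923, 0.157]
eef_rot: [-179.9, -0.1, -149.2]
ft_force: [0.5, -0.3, -0.9]
opening: 1.001
```

```bash
python3 - <<'E'
from h import *
o,d,W=wr('w11',['oblong_block','oblong_board','round_block','square_block'])
togo(633,-201,150,112)
E
```

```text
oblong_block 0.84 z0.028 [255.9 328.5] [56.6 81.9] 36.6
oblong_block 0.72 z0.028 [ 617.6 -211.3] [42.4 65. ] 20.8
oblong_board 0.79 z0.011 [451.1 -92. ] [142.   90.6] 31.1
round_block 0.78 z0.057 [ 622.8 -204.6] [30.5 45.1] 14.6
square_block 0.61 z0.028 [ 617.6 -211.3] [42.4 65. ] 20.8
clock 29.25 togo [ 185.6 -110.    -2.4] turn [ 0.3 -0.5 81.2] F [-0.1 -0.2  0.4] j [-19.  11. -23.  56.  -0. -50.]
```

View pics/w11.png

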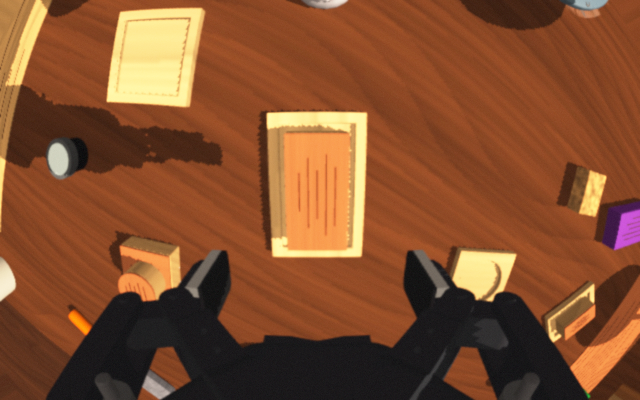

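```bash
python3 - <<'E'
from h import *
d=np.load('w11.npz'); W=d['W'][105:260,260:372].reshape(-1,3)
X=W[(W[:,2]>.022)&(W[:,2]<.045)]
A=np.c_[X[:,:2],np.ones(len(X))]; print('plane',np.linalg.lstsq(A,X[:,2],rcond=None)[0])
print(len(X),np.median(X[:,2]),cv2.minAreaRect((X[X[:,2]>.028][:,:2]*1000).astype(np.float32)))
togo(633,-203,150,-158)
E
```

```text
plane [0.00059787 0.001367   0.03200829]
7482 0.032183747781962126 ((451.108642578125, -92.45881652832031), (107.66679382324219, 56.53828048706055), 30.93842124938965)
clock 29.25 togo [ 185.6 -112.    -2.4] turn [-0.1 -0.5 -8.8] F [-0.1 -0.2  0.4] j [-19.  11. -23.  56.  -0. -50.]
```

drive_tool --targets '[[[20,-10,0],[0,0,-3]],[[30,-18,0],[0,0,-3]],[[32,-20,0],[0,0,-3]],[[32,-20,0],[0,0,0]],[[32,-20,0],[0,0,0]],[[25,-15,0],[0,0,0]],[[10,-6,0],[0,0,0]],[[0,0,0],[0,0,0]],[[0,0,0],[0,0,0]],[[0,0,0],[0,0,0]]]'

```text
clock: 30.5
eef_pos: [0.6237, -0.1992, 0.1361]
eef_rot: [178.5, -1.6, -158.4]
ft_force: [-0.4, 0.4, -0.5]
opening: 0.997
```

```bash
python3 - <<'E'
from h import *
o,d,W=wr('w12',['round_block','square_block'])
togo(633,-203,43,-158)
E
```

```text
round_block 0.9 z0.057 [ 631.3 -203.7] [45.5 45.3] 7.1
square_block 0.78 z0.029 [ 628.7 -206.9] [63.6 63.3] 21.7
square_block 0.74 z0.010 [449.7 130.6] [80.2 84.1] 23.5
clock 30.65 togo [  8.9  -3.6 -93.7] turn [-0.8 -2.   0.4] F [ 0.4  0.4 -0.2] j [-23.  35.  12.  68.  -0. -45.]
```

View pics/w12.png

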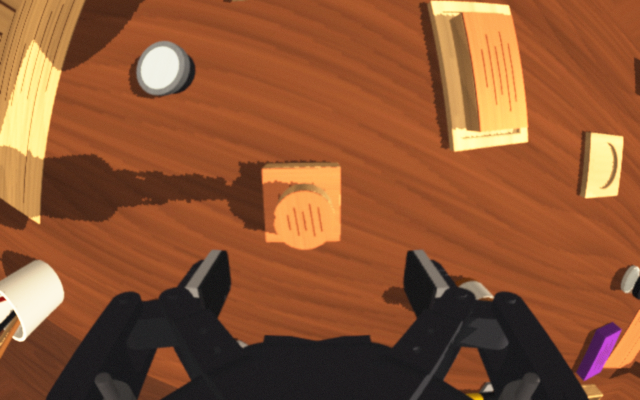

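Oblong seated flat (32.0 mm, centred). The round block is at (305,217), on the square one.

drive_tool --targets '[[[5,-4,-15],[-0.8,-2,0.4]],[[0,0,-25],[0,0,0]],[[0,0,-20],[0,0,0]],[[0,0,-10],[0,0,0]],[[0,0,-5],[0,0,0]],[[0,0,0],[0,0,0]],[[0,0,0],[0,0,0]],[[0,0,0],[0,0,0]],[[0,0,0],[0,0,0]],[[0,0,0],[0,0,0]]]'

```text
clock: 31.9
eef_pos: [0.6318, -0.2041, 0.0655]
eef_rot: [-179.5, 0.5, -158.0]
ft_force: [0.4, -0.3, -0.0]
opening: 1.001
```

```bash
python3 - <<'E'
from h import *
togo(631.5,-203.7,43,-158)
E
```

```text
clock 31.90 togo [ -0.3   0.4 -22.5] turn [ 0.2  0.6 -0. ] F [ 0.4 -0.3 -0. ] j [-23.  37.   3.  55.   0. -45.]
```

drive_tool --targets '[[[0,0,-10],[0.2,0.6,0]],[[0,0,-9],[0,0,0]],[[0,0,-3],[0,0,0]],[[0,0,0],[0,0,0]],[[0,0,0],[0,0,0]],[[0,0,0],[0,0,0]],[[0,0,0],[0,0,0]],[[0,0,0],[0,0,0]],[[0,0,0],[0,0,0]],[[0,0,0],[0,0,0]]]'

```text
clock: 33.15
eef_pos: [0.6317, -0.204, 0.0419]
eef_rot: [-180.0, -0.0, -158.0]
ft_force: [-0.8, 0.0, 0.7]
opening: 1.005
```

drive_tool --targets '[[[0,0,0],[0,0,0]],[[0,0,0],[0,0,0]],[[0,0,0],[0,0,0]],[[0,0,0],[0,0,0]],[[0,0,0],[0,0,0]],[[0,0,0],[0,0,0]],[[0,0,0],[0,0,0]],[[0,0,8],[0,0,0]],[[0,0,15],[0,0,0]],[[0,0,15],[0,0,0]]]' --gripper 1 --force 40

```text
clock: 34.4
eef_pos: [0.6307, -0.2036, 0.0811]
eef_rot: [179.9, -0.1, -158.0]
ft_force: [-0.1, -0.0, -0.3]
opening: 0.524
```

```bash
python3 - <<'E'
from h import *
o,d,W=wr('w13',['round_block','square_block'])
X=W[165:380,280:360].reshape(-1,3); zt=o['eef_pos'][2]
X=X[(X[:,2]>zt+.006)&(X[:,2]<zt+.025)]
A=np.c_[X[:,:2],np.ones(len(X))]; print('plane',np.linalg.lstsq(A,X[:,2],rcond=None)[0],zt,np.median(X[:,2]))
togo(451,131,150,-158)
E
```

```text
round_block 0.59 z0.033 [453.6 -90.8] [102.2  59.5] 30.8
round_block 0.55 z0.096 [ 630.  -203.4] [46.3 44.5] 31.0
square_block 0.78 z0.029 [ 621.2 -210.3] [48.5 63.3] 22.4
plane [0.02857908 0.01274385 0.07942064] 0.08106361023827684 0.09500881267118139
clock 34.55 togo [-180.9  335.1   68.3] turn [ 0. -0. -0.] F [ 0.7 -0.6 -0.4] j [-23.  36.   5.  59.  -0. -45.]
```

View pics/w13.png

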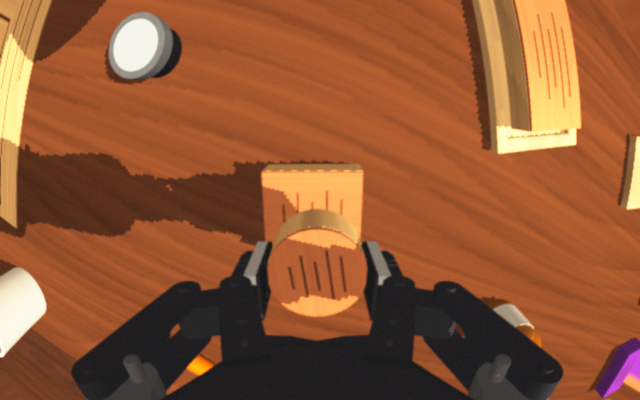

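Round block held (317,270). Carrying it to the round board, passing well inside the bottle.

drive_tool --targets '[[[-12,5,40],[0,0,0]],[[-25,25,30],[0,0,0]],[[-30,48,0],[0,0,0]],[[-28,55,0],[0,0,0]],[[-25,55,0],[0,0,0]],[[-25,55,0],[0,0,0]],[[-20,50,0],[0,0,0]],[[-12,30,0],[0,0,0]],[[-4,12,0],[0,0,0]],[[0,0,0],[0,0,0]]]'

```text
clock: 35.8
eef_pos: [0.4437, 0.1383, 0.1516]
eef_rot: [-179.9, 0.1, -158.1]
ft_force: [-0.2, -0.3, -0.4]
opening: 0.518
```

```bash
python3 - <<'E'
from h import *
o,d,W=wr('w14',['round_block','round_board'])
togo(451,131,18,-158)
E
```

```text
round_block 0.61 z0.166 [443.1 138.7] [46.5 44.9] 22.1
round_board 0.83 z0.011 [449.7 130.7] [81.3 80.2] 24.0
clock 35.95 togo [   6.6   -6.2 -133.6] turn [0.  0.1 0.3] F [ 0.4  0.6 -1.2] j [  9.  12. -22.  56.  -0. -12.]
```

View pics/w14.png

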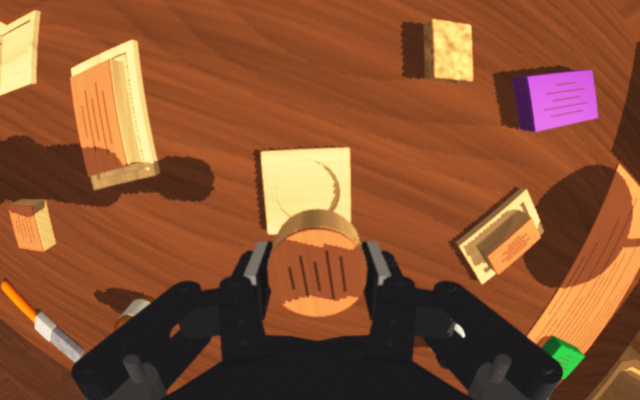

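drive_tool --targets '[[[6,-6.5,0],[0,0,0.3]],[[0,0,-35],[0,0,0]],[[0,0,-35],[0,0,0]],[[0,0,-25],[0,0,0]],[[0,0,-12],[0,0,0]],[[0,0,0],[0,0,0]],[[0,0,0],[0,0,0]],[[0,0,0],[0,0,0]],[[0,0,0],[0,0,0]],[[0,0,0],[0,0,0]]]'

```text
clock: 37.2
eef_pos: [0.4602, 0.1242, 0.0458]
eef_rot: [-179.6, 0.7, -158.5]
ft_force: [0.4, 0.6, -0.4]
opening: 0.521
```

```bash
python3 - <<'E'
from h import *
o,d,W=wr('w15',['round_block','round_board'])
togo(450.5,130.6,18,-158)
E
```

```text
round_block 0.84 z0.060 [459.5 124.7] [46.2 44.3] 19.3
round_board 0.91 z0.011 [444.1 128.7] [69.2 80.8] 23.7
clock 37.35 togo [ -9.4   6.4 -27.5] turn [0.1 0.8 0.5] F [ 0.2 -0.6 -0.5] j [  8.  19. -31.  40.  -0. -14.]
```

View pics/w15.png

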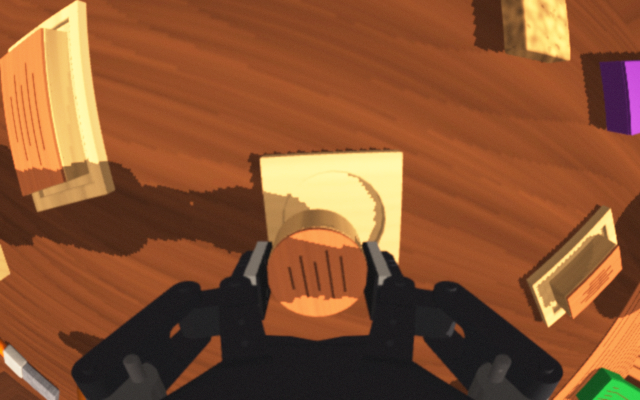

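drive_tool --targets '[[[-9.5,6.3,0],[0.1,0.8,0.5]],[[0,0,0],[0,0,0]],[[0,0,-9],[0,0,0]],[[0,0,-9],[0,0,0]],[[0,0,-5],[0,0,0]],[[0,0,0],[0,0,0]],[[0,0,0],[0,0,0]],[[0,0,0],[0,0,0]],[[0,0,0],[0,0,0]],[[0,0,0],[0,0,0]]]'

```text
clock: 38.6
eef_pos: [0.4494, 0.1309, 0.0207]
eef_rot: [179.9, -0.1, -158.0]
ft_force: [0.4, 0.6, -0.1]
opening: 0.518
```

drive_tool --targets '[[[1,-0.5,-1.5],[0,0,0]],[[0,0,-1],[0,0,0]],[[0,0,-1],[0,0,0]],[[0,0,-0.7],[0,0,0]],[[0,0,0],[0,0,0]],[[0,0,0],[0,0,0]],[[0,0,0],[0,0,0]],[[0,0,0],[0,0,0]],[[0,0,0],[0,0,0]],[[0,0,0],[0,0,0]]]'

```text
clock: 39.85
eef_pos: [0.4508, 0.1304, 0.0182]
eef_rot: [180.0, -0.0, -158.0]
ft_force: [-0.6, -0.3, 2.0]
opening: 0.523
```

drive_tool --targets '[[[0,0,0],[0,0,0]],[[0,0,0],[0,0,0]],[[0,0,0],[0,0,0]],[[0,0,0],[0,0,0]],[[0,0,0],[0,0,0]],[[0,0,0],[0,0,0]],[[0,0,15],[0,0,0]],[[0,0,35],[0,0,0]],[[0,0,50],[0,0,0]],[[0,0,30],[0,0,0]]]' --gripper 0

```text
clock: 41.1
eef_pos: [0.4472, 0.1298, 0.1487]
eef_rot: [179.9, -0.5, -158.0]
ft_force: [1.0, 0.2, -0.9]
opening: 0.995
```

```bash
python3 - <<'E'
from h import *
o,d,W=wr('w16',['round_block','round_board'])
togo(630,-206,150,-158)
E
```

```text
round_block 0.72 z0.033 [450.3 130.6] [45.2 45.6] 55.0
round_block 0.2 z0.032 [415.8 352.5] [33.4 66.1] 61.0
round_board 0.93 z0.011 [449.7 130.8] [80.6 80.6] 23.8
round_board 0.33 z0.010 [416.  353.4] [ 69.1 101.3] 61.4
clock 41.25 togo [ 182. -336.    2.] turn [ 0.  -0.4 -0. ] F [-0.1 -0.6 -0.8] j [  8.  12. -22.  56.   0. -14.]
```

View pics/w16.png

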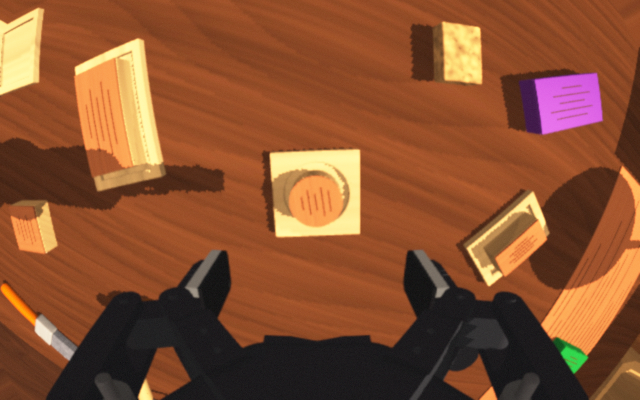

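Round block seated (316,198), centred, top at 33 mm. Now the square block.

drive_tool --targets '[[[5,-20,0],[0,0,0]],[[12,-42,0],[0,0,0]],[[20,-52,0],[0,0,0]],[[25,-55,0],[0,0,0]],[[28,-55,0],[0,0,0]],[[30,-50,0],[0,0,0]],[[28,-36,0],[0,0,0]],[[18,-20,0],[0,0,0]],[[10,-6,0],[0,0,0]],[[0,0,0],[0,0,0]]]'

```text
clock: 42.5
eef_pos: [0.6182, -0.2157, 0.1289]
eef_rot: [178.9, -1.4, -157.8]
ft_force: [0.0, 0.4, 0.6]
opening: 1.002
```

```bash
python3 - <<'E'
from h import *
o,d,W=wr('w17',['square_block'])
togo(629,-207,13,-158)
E
```

```text
square_block 0.74 z0.029 [ 628.7 -207.3] [64.4 63.8] 21.7
clock 42.60 togo [  11.5    7.8 -116.4] turn [-0.5 -1.7 -0.2] F [ 0.4 -0.8  0.2] j [-25.  35.  10.  67.  -0. -47.]
```

View pics/w17.png

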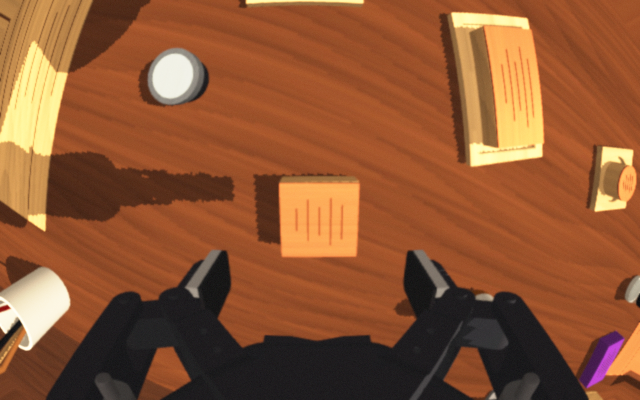

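drive_tool --targets '[[[9,7.5,0],[-0.5,-1.7,-0.5]],[[0,0,-25],[0,0,0]],[[0,0,-28],[0,0,0]],[[0,0,-20],[0,0,0]],[[0,0,-5],[0,0,0]],[[0,0,0],[0,0,0]],[[0,0,0],[0,0,0]],[[0,0,0],[0,0,0]],[[0,0,0],[0,0,0]],[[0,0,0],[0,0,0]]]'

```text
clock: 43.85
eef_pos: [0.6246, -0.2027, 0.0525]
eef_rot: [-179.9, 0.1, -158.1]
ft_force: [-0.8, 0.8, -0.5]
opening: 1.001
```

```bash
python3 - <<'E'
from h import *
togo(628.7,-207.3,13,-158.2)
E
```

```text
clock 43.85 togo [  4.1  -4.6 -39.5] turn [ 0.   0.1 -0.1] F [-0.8  0.8 -0.5] j [-24.  37.   1.  54.  -0. -45.]
```

drive_tool --targets '[[[4,-4.6,0],[0,0,0]],[[0,0,0],[0,0,0]],[[0,0,-12],[0,0,0]],[[0,0,-14],[0,0,0]],[[0,0,-10],[0,0,0]],[[0,0,-2],[0,0,0]],[[0,0,0],[0,0,0]],[[0,0,0],[0,0,0]],[[0,0,0],[0,0,0]],[[0,0,0],[0,0,0]]]'

```text
clock: 45.1
eef_pos: [0.6286, -0.2075, 0.0114]
eef_rot: [-179.9, 0.0, -158.1]
ft_force: [0.1, -0.9, -0.3]
opening: 0.998
```

drive_tool --targets '[[[0,0,1],[0,0,0]],[[0,0,0],[0,0,0]],[[0,0,0],[0,0,0]],[[0,0,0],[0,0,0]],[[0,0,0],[0,0,0]],[[0,0,0],[0,0,0]],[[0,0,0],[0,0,0]],[[0,0,8],[0,0,0]],[[0,0,18],[0,0,0]],[[0,0,20],[0,0,0]]]' --gripper 1 --force 50

```text
clock: 46.35
eef_pos: [0.6264, -0.2066, 0.058]
eef_rot: [179.8, -0.2, -158.1]
ft_force: [0.6, 0.1, -1.1]
opening: 0.736
```

```bash
python3 - <<'E'
from h import *
o,d,W=wr('w18',['square_block'])
X=W[165:380,280:360].reshape(-1,3); zt=o['eef_pos'][2]
X=X[(X[:,2]>zt+.006)&(X[:,2]<zt+.025)]
print(zt,np.median(X[:,2]))
togo(420,-305,140,-158)
E
```

```text
square_block 0.96 z0.073 [ 626.7 -206. ] [65.1 63.5] 22.0
0.057994131540704395 0.07286197523002043
clock 46.45 togo [-208.6  -97.4   79.6] turn [0.  0.1 0.1] F [ 0.5  0.  -1. ] j [-24.  37.   3.  56.  -0. -46.]
```

View pics/w18.png

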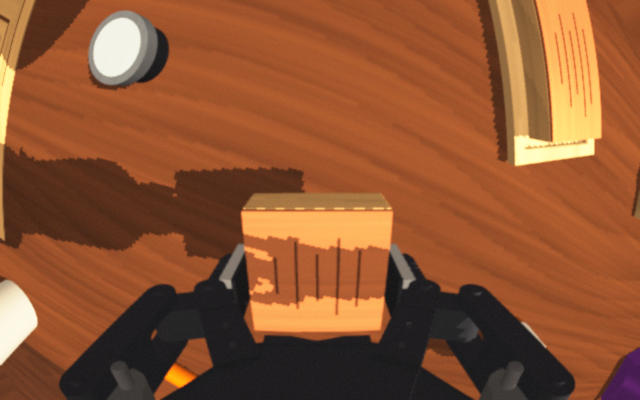

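Square block held. Carrying it high over the pot to the square board.

drive_tool --targets '[[[-5,0,45],[0,0,0]],[[-20,-8,40],[0,0,0]],[[-32,-15,0],[0,0,0]],[[-36,-17,0],[0,0,0]],[[-36,-17,0],[0,0,0]],[[-34,-16,0],[0,0,0]],[[-28,-14,0],[0,0,0]],[[-12,-7,0],[0,0,0]],[[-4,-2,0],[0,0,0]],[[0,0,0],[0,0,0]]]'

```text
clock: 47.7
eef_pos: [0.4149, -0.304, 0.1424]
eef_rot: [179.9, -0.0, -158.0]
ft_force: [-0.1, 0.5, -1.2]
opening: 0.732
```

```bash
python3 - <<'E'
from h import *
o,d,W=wr('w19',['square_block','square_board'])
togo(420,-305,17,-158)
E
```

```text
square_block 0.88 z0.158 [ 415.3 -303.2] [65.5 63.5] 21.9
square_board 0.56 z0.010 [ 394.4 -314.7] [48.4 98.2] 21.3
clock 47.85 togo [   4.7   -1.2 -125.5] turn [-0.  -0.1 -0.1] F [-0.1 -0.8 -1.9] j [-43.  18. -16.  57.  -0. -65.]
```

View pics/w19.png

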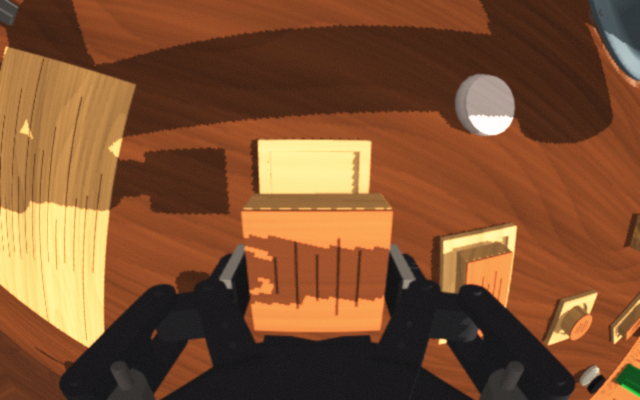

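drive_tool --targets '[[[2,-1,0],[0,0,0]],[[0,0,-30],[0,0,0]],[[0,0,-35],[0,0,0]],[[0,0,-25],[0,0,0]],[[0,0,-12],[0,0,0]],[[0,0,0],[0,0,0]],[[0,0,0],[0,0,0]],[[0,0,0],[0,0,0]],[[0,0,0],[0,0,0]],[[0,0,0],[0,0,0]]]'

```text
clock: 49.1
eef_pos: [0.4243, -0.3071, 0.0423]
eef_rot: [-179.5, 0.3, -157.6]
ft_force: [-0.1, -0.9, -2.2]
opening: 0.731
```

```bash
python3 - <<'E'
from h import *
o,d,W=wr('w20',['square_block','square_board'])
togo(418.5,-305.5,17,-158)
E
```

```text
square_block 0.67 z0.058 [ 424.8 -306.7] [65.6 64.3] 22.4
square_block 0.35 z0.010 [450.3 -92.6] [143.8  91.9] 31.0
square_board 0.59 z0.011 [ 402.  -311.4] [65.4 99. ] 21.1
clock 49.25 togo [ -5.6   1.5 -25. ] turn [ 0.3  0.4 -0.4] F [-0.2  0.5 -2.8] j [-43.  24. -23.  42.   0. -65.]
```

View pics/w20.png

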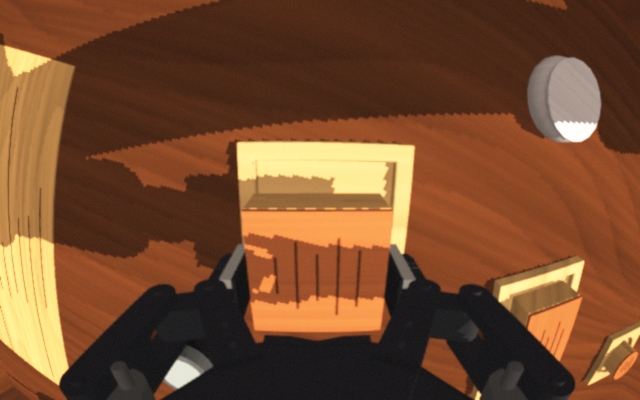

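drive_tool --targets '[[[-6.7,1.2,0],[0.3,0.4,-0.8]],[[0,0,0],[0,0,0]],[[0,0,-8],[0,0,0]],[[0,0,-8],[0,0,0]],[[0,0,-4],[0,0,0]],[[0,0,0],[0,0,0]],[[0,0,0],[0,0,0]],[[0,0,0],[0,0,0]],[[0,0,0],[0,0,0]],[[0,0,0],[0,0,0]]]'

```text
clock: 50.5
eef_pos: [0.4167, -0.3055, 0.0203]
eef_rot: [180.0, -0.0, -158.5]
ft_force: [-0.0, 0.1, -1.2]
opening: 0.732
```

drive_tool --targets '[[[0.5,0,-1.5],[0,0,0]],[[0,0,-1],[0,0,0]],[[0,0,-1],[0,0,0]],[[0,0,0],[0,0,0]],[[0,0,0],[0,0,0]],[[0,0,0],[0,0,0]],[[0,0,0],[0,0,0]],[[0,0,0],[0,0,0]],[[0,0,0],[0,0,0]],[[0,0,0],[0,0,0]]]'

```text
clock: 51.75
eef_pos: [0.4174, -0.3056, 0.0173]
eef_rot: [-180.0, -0.0, -158.5]
ft_force: [-0.6, 0.4, -0.6]
opening: 0.736
```

drive_tool --targets '[[[0,0,-1],[0,0,0]],[[0,0,-0.7],[0,0,0]],[[0,0,-0.7],[0,0,0]],[[0,0,0],[0,0,0]],[[0,0,0],[0,0,0]],[[0,0,0],[0,0,0]],[[0,0,0],[0,0,0]],[[0,0,0],[0,0,0]],[[0,0,0],[0,0,0]],[[0,0,0],[0,0,0]]]'

```text
clock: 53.0
eef_pos: [0.4174, -0.3057, 0.0172]
eef_rot: [-179.9, -0.0, -158.5]
ft_force: [-0.8, 0.8, 1.2]
opening: 0.735
```

Contact. Releasing and lifting.

drive_tool --targets '[[[0,0,0],[0,0,0]],[[0,0,0],[0,0,0]],[[0,0,0],[0,0,0]],[[0,0,0],[0,0,0]],[[0,0,0],[0,0,0]],[[0,0,0],[0,0,0]],[[0,0,15],[0,0,0]],[[0,0,35],[0,0,0]],[[0,0,50],[0,0,0]],[[0,0,40],[0,0,0]]]' --gripper 0

```text
clock: 54.25
eef_pos: [0.4152, -0.3036, 0.1607]
eef_rot: [179.8, -0.1, -158.5]
ft_force: [0.9, -0.8, -0.4]
opening: 1.005
```

```bash
python3 - <<'E'
from h import *
o,d,W=wr('w21',['square_block','square_board'])
X=W[120:260,250:390].reshape(-1,3); X=X[(X[:,2]>.022)&(X[:,2]<.045)]
A=np.c_[X[:,:2],np.ones(len(X))]; print('plane',np.linalg.lstsq(A,X[:,2],rcond=None)[0],np.median(X[:,2]))
d=get_image('scene'); save(d['pixels'],'scene2.png'); W=world_map(d); ok=d['z_map']>0
for q in ['oblong_block','square_block','slim_block','round_block','bottle']:
    for r in outline_of('scene',q)[:3]:
        X=W[r['pixels']&ok]; t=np.percentile(X[:,2],85); X=X[abs(X[:,2]-t)<.006]
        print(q,round(r['conf'],2),'z%.3f'%t,np.round(cv2.minAreaRect((X[:,:2]*1000).astype(np.float32))[0]))
togo(0,0,0,0)
E
```

```text
square_block 0.95 z0.033 [ 417.1 -305.2] [63.7 63.5] 21.4
square_board 0.71 z0.011 [ 417.3 -305.1] [98.2 98.5] 21.6
plane [0.01284536 0.00641683 0.0286472 ] 0.032159135519052834
oblong_block 0.74 z0.029 [251. 338.]
oblong_block 0.72 z0.031 [560. 621.]
oblong_block 0.72 z0.010 [456. -99.]
square_block 0.96 z0.033 [ 420. -307.]
slim_block 0.61 z0.032 [418. 352.]
round_block 0.48 z0.033 [456. 129.]
bottle 0.69 z0.077 [675.  -7.]
clock 54.70 togo [-414.1  302.6 -156.4] turn [ -0.4  -0.3 -21.5] F [-0.7 -0.5  0.4] j [-43.  17. -14.  59.  -0. -65.]
```

View pics/w21.png

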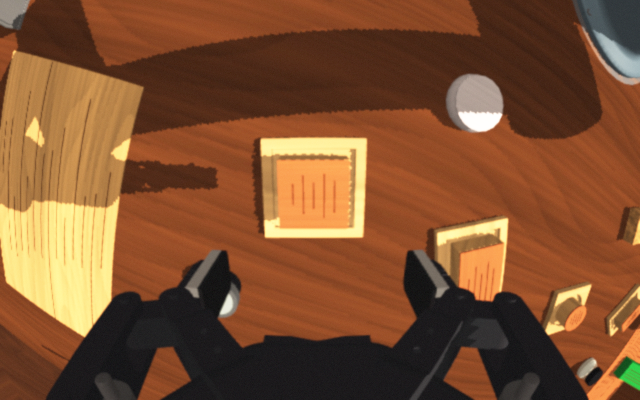

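View pics/scene2.png

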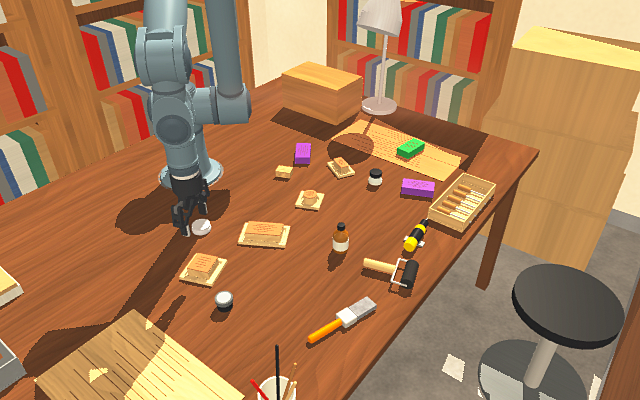

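All four blocks are seated: square (203,265), oblong (265,232), round (309,198) and slim (341,166). The bottle still stands at (341,238), and the gripper is open and clear.

```bash
python3 -c "
from rig import *
print(sign_off())"
```

```text
the job is handed in; nothing more can be done
None
```

All four printing blocks are now copper side up in their matching boards, and I handed the job in at about 55 s of the 115 s allowed. I lowered each block until the wrist force showed it touching the recess floor, then released it.

| Block | Final check with the wrist camera |
|---|---|
| Slim | Top at about 33 mm, within about 1 mm of its board's centre |
| Oblong | Flat, top at 32.2 mm, within about 0.5 mm of centre and less than 1° off the board's angle |
| Round | Top at about 33 mm, within about 1 mm of centre |
| Square | Top at 32.2 mm, within about 0.5 mm of centre, with a plane fit showing under 1° of tilt (about 1 mm across the block) |

A seated block should have its top at 32 mm. I only fitted a plane for the oblong and square blocks. The slim and round were judged from height, position and the picture.

- **Bottle and look-alikes:** the bottle still stands at the same spot in the final picture, and I did not touch the green or purple look-alikes.
- **Orientation slip:** I first brought the oblong block over its board turned 90° the wrong way. I saw this in the picture and turned it while still high, before lowering it.
- **Disagreement:** the last overview image put the round block about 6 mm further out than the wrist camera did. It reported the oblong board's height rather than the block's, and that camera sees both at a coarse angle. I relied on the closer wrist views.

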